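# Fasten the sample chest's hasp with a snap hook

### The arm

A 6-joint arm with a two-finger parallel gripper is mounted at the origin on the work surface. World frame = base frame: x ahead of the robot, y to its left, z up, the work surface at z = 0. Lengths are in m, angles in rad, forces in N, time in s.
With the tool pointing down it reaches from about 0.3 to 0.75 m from the base axis. Payload 8.5 kg.
Tool frame: the origin (TCP) lies at the very end of the fingers, on their centre line; the grasp point (between the pads) lies robot.pinch_z behind it (robot.pinch_z is the distance from the TCP to the grasp point, in m); z points along the fingers, y is the line along which they close (so a half turn about z gives the same grasp; the last joint's range is limited). The gripper opens to 85 mm and grips with 20 to 120 N. Pads are 22 mm wide; open, the fingers measure 114 mm over their backs; the gripper's body (76 mm by 85 mm) begins 54 mm behind the grasp point. The pads swing forward as they close: fully open they stand 13 mm farther back than shut.
Start: joints at [-1.544, 0.381, 1.297, -0, 1.464, -0.215], TCP at [0.132, -0.534, 0.231] pointing down, gripper open.
Joint ranges: [-3.11, 3.11], [-0.89, 2.33], [0.22, 2.48], [-1.42, 4.56], [0.17, 2.85], [-2.88, 2.88]. Speed limits (rad/s): [2.39, 2.39, 3.14, 3.14, 3.14, 3.14].

### API

Orientations are given as a rotation vector (axis times angle).
In Python, from bench import robot, optics, ticket, spotter gives the robot as it stands. The module is installed in compiled form; this text tells all that it offers.
- The arm moves only by the tool play_rows, never from a script. Its argument "series" is a list that holds one entry, the list of rows, each a list of 7 numbers: the shift along the tool's x, y, z in mm, then the turn, a rotation vector about the tool's x, y, z in rad, then the finger opening in mm, from 0 to 85.4. In form: [[[x, y, z, rx, ry, rz, claw], ...]]. A call has 1 to 20 rows; each row is the pose to reach, as a shift and turn from the pose commanded when the call began, along the tool's axes at that moment; what a row does not reach only later rows make up. A row lasts 1/8 s, in which the tool goes at most 62.5 mm and 10.7 degrees, less where a joint would pass 70% of its speed; a pose out of reach is approached as far as the arm can. A call with a gripper value outside its range is refused whole. The fingers move at their own pace and stop on an object; "force" is the grip in N (left out, the last holds). Time passes only in rows, so rows that repeat a pose let the fingers close. It gives the time, the measured TCP pose, the force, the opening and the grip force at its end, in the units of the state.
- robot.sense(): the state, without advancing time (a new reading comes with each control period).
- optics.read_camera(name): name is "side" or "top"; returns the picture (420x560x3 uint8, red, green, blue); there is no depth.
- optics.get_calibration(name): a dict with "fov_y" (degrees; the focal length in pixels is half the picture's height over the tangent of half this angle, whatever the lens; pixels are square), "cx", "cy" (the principal point, pixels), "R" (3x3) and "t" (3): a world point X has camera coordinates R X + t. Camera axes: x right, y down, z forward; pixel columns grow to the right and rows downward; lengths in m; the calibration is good to about 2 mm. A picture is of the moment at which its call begins. get_calibration takes no time and is no camera call.
- ticket.sign_off(): hands the job in; it is judged then, once.
Trained networks look in the newest picture that a camera, given by its name, has taken for a name from the list of things; names that differ only in an ending like _2 or _b are one class to them, and where a whole thing is asked for, a point or a joint stands for the part that bears it (a point fixed in the world has none). Each returns a list of dicts, best first, with "p" (0 to 1); they miss things now and then, are a little off and sometimes report something else, mostly with a low value. They report only what shows in the picture. A call takes as long as a camera call. They do not tell look-alikes from the thing itself.
- spotter.spot_in(camera, name): "position" ([row, column] in pixels, amid what is visible of it).
The state is a dict: "t": time; "joint_positions": joint angles; "joint_velocities": joint speeds; "tau": joint torques, N m; "tool_pos": TCP position; "orientation": TCP orientation; "contact_force": force on the tool from outside, world axes, zero at the start; "wrist_torque": the same for the moment, N m; "grip_width": opening from 0.0 (shut) to 1.0 (fully open); "grip_force": force on a finger pad.
Only numpy, scipy, OpenCV 4.12 (cv2) and the standard library are available. Lean on these libraries where they do the work, as an engineer would, in place of code of your own. Each camera call takes 0.05 s, during which the arm holds its last target. There are 200 camera calls.

### The job

Fasten the sample chest for transport: fold the hasp strap down flat over the steel eye, then take the snap hook from the bench and push its sprung gate against an upright leg of the eye until the leg is inside the hook and the gate has snapped shut. Prove the catch with a steady tug of about 10 N along the hook, once the swivelling eye has turned to its stop, and never load the eye with more than 15 N, for the chest stands unclamped on smooth tiles. Then let go and leave the hook clipped on the eye with the hasp flat; leave the jar, the beaker and the dropper bottle alone.

Things in the scene. Friction and masses are not known exactly. Their poses are not given: they have to be found in the camera images.
- chest: Aluminium sample transport chest, standing still on the bench: 280 (x) by 300 (y) by 130 mm high, its front facing the robot (its own -x). Origin: centre of its underside, x to the back, z up. The lid covers the rear 170 mm of the top; the front 110 mm is a fixed deck at the same height (130 mm) that carries the eye.
- eye: Steel swivel eye on the deck: closed ring of 7 mm round bar on a 9 mm high post, 52 mm high in all, two upright legs 36 mm apart (centres), its foot bar's top 15 mm and its arch's start 30 mm above the deck. Origin: on the deck under the post, 80 mm ahead of the chest's centre; x through the legs, at most 0.2 rad from the chest's x at first. Load limit 15 N.
- leg_near (a point): Point on the axis of the eye's leg nearer to the robot, 18 mm above the deck. The eye turns about its upright post, a little way to either side up to a stop, with a drag of some 3 to 4 N felt at a leg; it stays as it is left.
- leg_far (a point): Point on the axis of the eye's other leg, 36 mm from the near one, 18 mm above the deck.
- hasp (a joint): Angle (rad) of the steel hasp strap: 0 = flat on the deck over the eye, 1.57 = upright, 1.95 = leaning back over the lid. It starts standing up and its stiff hinge keeps any angle. Strap 40 mm wide, 4 mm thick, 108 mm long from its hinge, with a slot 17 mm wide from 29 to 82 mm; folded, its top is 5 mm above the deck and the eye's ring stands above it through the slot.
- hasp_pivot (a point): Middle of the strap's hinge axis, 55 mm behind the eye's origin and 3 mm above the deck. The axis runs along the chest's y; the folded strap points from here to the chest's -x.
- hasp_end (a point): Middle of the strap's solid end tongue (82 to 108 mm from the hinge), 95 mm from the hinge, on the face that is on top when folded.
- snap_hook: Loose steel snap hook, 116 mm long, 10 mm thick, 0.12 to 0.2 kg, lying flat on the bench. Origin: on its underside below the middle of the flat shank; x along it to the nose end, z up; its mid-plane is at z = 5 mm. Shank: straight bar x = -16 to 16 mm, 16 mm wide (y), the place to hold it. Behind it is a round eye end to x = -42. The gate is on the +y side.
- hook_bight (a point): Point in the hook's closed end where a 7 mm bar rests when the hook is drawn tight: x = 60, y = 0, z = 5 mm of the hook. The end's inner face is at x = 64, outer 74 mm; the back's inner face at y = -10, outer -20 mm. The nose (9 mm round, axis at y = 13 mm) returns on the +y side and ends at x = 53 mm; the gate closes the mouth from x = 18 to 53 mm.
- hook_mouth (a point): Where a bar enters: middle of the good stretch of the gate, x = 44, y = 13, z = 5 mm of the hook. A 7 mm bar pushed in at x = 40 to 48 is past the nose once its axis is below y = 4 and touches the back at y = -6.5 mm. There the gate's tip still leans on it; the gate snaps shut once the bar is moved on into the closed end, beyond about x = 55 mm.
- gate (a joint): Angle of the hook's gate (rad): 0 = shut against the nose, grows as it is pushed inward, at most 0.7. The gate is a 6 mm round bar 35 mm long, pivoted at x = 18, y = 13 mm of the hook; its spring takes about 4 N at the tip to start, some 8 N fully open.
- jar: Small capped sample jar, 48 mm across, 62 mm high; bystander. Origin: centre of its underside.
- beaker: Clear plastic beaker, 66 mm across, 85 mm high; bystander. Origin: centre of its underside.
- dropper: White dropper bottle with a cap, 36 mm across, 75 mm high; bystander. Origin: centre of its underside.
Things that resemble listed ones, but are neither listed nor needed, are in the scene too. Of the things like the snap_hook, leave any that is green, orange or turquoise; of the rest the smaller one is meant.

How it is judged:
On the way, in this order (a step that is already met when the one before it is completed fails the run):
1. the hasp strap is folded flat over the eye (below 0.09 rad) (value of joint hasp below 0.09 rad), for 0.2 s.
2. a leg of the eye pushes the hook's gate open (more than 0.25 rad) (value of joint gate above 0.25 rad and contact force between snap_hook and eye above 1 N and value of joint hasp below 0.09 rad), for 0.05 s.
3. the gate has snapped shut (below 0.06 rad) with the leg inside the hook, and the hook is drawn against the eye with more than 7 N (value of joint gate below 0.06 rad and ((x of leg_near in the frame of snap_hook between 0.02 and 0.066 m and y of leg_near in the frame of snap_hook between -0.012 and 0.012 m and z of leg_near in the frame of snap_hook between -0.022 and 0.026 m) or (x of leg_far in the frame of snap_hook between 0.02 and 0.066 m and y of leg_far in the frame of snap_hook between -0.012 and 0.012 m and z of leg_far in the frame of snap_hook between -0.022 and 0.026 m)) and contact force between snap_hook and eye above 7 N and value of joint hasp below 0.09 rad), for 0.2 s.
At the end, for the whole second after the job is handed in: The hasp lies flat (below 0.09 rad), a leg of the eye is inside the hook (20 to 66 mm along it from the shank's middle, between its back and the gate), the gate is shut (below 0.06 rad), and the hook is let go and at rest (below 20 mm/s) (((x of leg_near in the frame of snap_hook between 0.02 and 0.066 m and y of leg_near in the frame of snap_hook between -0.012 and 0.012 m and z of leg_near in the frame of snap_hook between -0.022 and 0.026 m) or (x of leg_far in the frame of snap_hook between 0.02 and 0.066 m and y of leg_far in the frame of snap_hook between -0.012 and 0.012 m and z of leg_far in the frame of snap_hook between -0.022 and 0.026 m)) and value of joint gate below 0.06 rad and value of joint hasp below 0.09 rad and linear speed of snap_hook below 0.02 m/s); the robot touches nothing.
It fails at once if the eye is loaded with more than 15 N (contact force between eye and anything else above 15 N).
It fails at once if a bystander is moved by more than 30 mm or tipped (distance of any of jar, beaker, dropper from where it was at the start of the episode above 0.03 m or angle between any of jar, beaker, dropper's own z axis and vertical above 0.3 rad).
It also fails if it takes over 72 s, if anything falls off the work surface, if the arm or the gripper's body presses on something with over 40 N, if the wrist force passes 120 N, or if a joint passes its speed limit or range.

## Working session

There is one attempt and no reset: what is moved stays moved. The work goes in short steps, Python scripts to look and compute and a tool call to move; the robot and the scene stay as the last step left them, time stands still between calls to the robot, and variables do not carry over. Pictures are saved under pics/ and viewed, at most 10 in all, crops included, and the job is handed in when it is done.

Besides the shell and the picture viewer there is one more tool, called after ">>>" by a JSON object that holds its "op" and its "data", one argument or row to a line. play_rows: Moves the arm, as the interface text tells. Its arguments: {"type":"object","properties":{"series":{"type":"array","items":{"type":"array","items":{"type":"array","items":{"type":"number"}}}},"force":{"type":"number"}},"required":["series"]}

```bash
mkdir -p pics; python3 - <<'E'
from bench import robot, optics, spotter
import cv2, numpy as np
print(robot.pinch_z, robot.sense())
for c in ("top","side"):
    im=optics.read_camera(c); cv2.imwrite(f"pics/{c}0.png",im[...,::-1])
    k=optics.get_calibration(c); print(c,k)
    for n in ("chest","eye","leg_near","leg_far","hasp_end","hasp_pivot","snap_hook","hook_bight","hook_mouth","jar","beaker","dropper"):
        try: print(n,[(np.round(d["position"]).tolist(),round(d["p"],2)) for d in spotter.spot_in(c,n)])
        except Exception as e: print(n,e)
E
```

```text
0.0187 {'t': 0.0, 'joint_positions': array([-1.54429508e+00,  3.81198847e-01,  1.29825327e+00, -1.31176364e-06,
        1.46359191e+00, -2.15303946e-01]), 'joint_velocities': array([ 0.00057047,  0.00108388,  0.00013131,  0.00012835, -0.000688  ,
        0.00086277]), 'tau': array([-7.70202114e-04, -4.48463917e+01, -2.31278783e+01, -2.34081290e-04,
        4.72903659e-03, -1.94849764e-05]), 'tool_pos': array([ 0.1316881 , -0.5337051 ,  0.23071277]), 'orientation': array([-3.11722507e+00, -3.78727978e-01, -2.12760989e-04]), 'contact_force': array([ 1.69519736, -0.22299534, -0.12538257]), 'wrist_torque': array([-0.04588968, -0.02339916, -0.00477847]), 'grip_force': 0.0, 'grip_width': 0.9974768112614818}
top {'fov_y': 50.75964758296403, 'cx': 279.39555172633885, 'cy': 207.80574922215828, 'R': array([[-9.98567525e-04, -9.99834980e-01, -1.81387840e-02],
       [-9.91639608e-01,  3.33058709e-03, -1.28995327e-01],
       [ 1.29034453e-01,  1.78583261e-02, -9.91479294e-01]]), 't': array([-0.09889944,  0.46596358,  1.21825204])}
chest [([139.0, 178.0], 0.69), ([135.0, 368.0], 0.43)]
eye [([15
[... 891 characters left out ...]
1.03271701])}
chest [([252.0, 144.0], 0.66)]
eye [([243.0, 169.0], 0.71)]
leg_near [([243.0, 170.0], 0.63), ([225.0, 141.0], 0.61)]
leg_far [([241.0, 169.0], 0.75)]
hasp_end [([227.0, 144.0], 0.63)]
hasp_pivot []
snap_hook [([162.0, 352.0], 0.63), ([194.0, 280.0], 0.57), ([222.0, 424.0], 0.56), ([198.0, 331.0], 0.55), ([238.0, 388.0], 0.49)]
hook_bight [([197.0, 331.0], 0.87), ([193.0, 280.0], 0.82), ([225.0, 427.0], 0.76), ([161.0, 350.0], 0.5), ([238.0, 390.0], 0.48)]
hook_mouth [([222.0, 426.0], 0.77), ([200.0, 330.0], 0.75), ([161.0, 352.0], 0.67), ([237.0, 389.0], 0.59), ([196.0, 285.0], 0.52)]
jar [([134.0, 282.0], 0.84)]
beaker [([148.0, 244.0], 0.73)]
dropper [([183.0, 221.0], 0.86)]
```

View pics/top0.png

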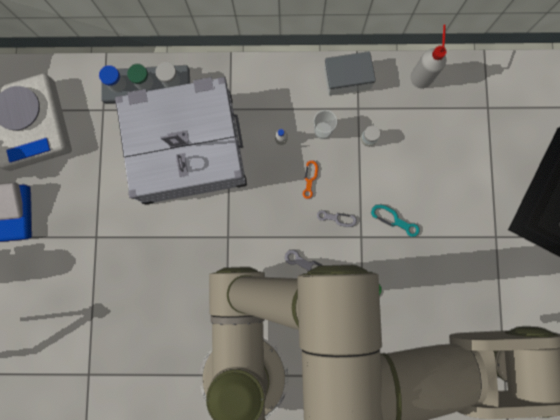

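View pics/side0.png

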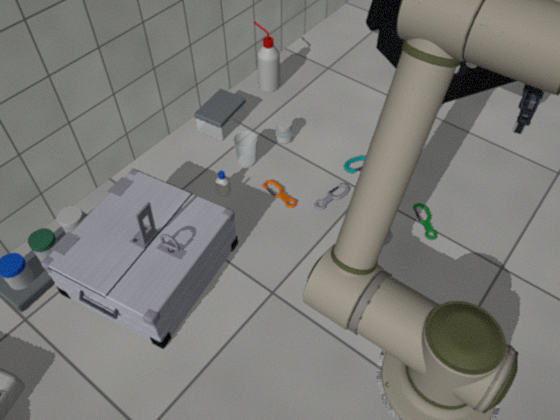

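The top view shows two grey hooks, at (row 218, col 337) and (262, 302). The second is partly under the arm. Orange (180, 311), turquoise (220, 397) and green (under the arm) are excluded. The smaller grey one is meant, so I'll localise both and enlarge them. The chest is at (140, 180) with the strap upright.

```bash
cat > h.py <<'E'
import numpy as np, cv2
from bench import robot, optics, spotter, ticket
from scipy.spatial.transform import Rotation as Ro
K={c:optics.get_calibration(c) for c in("top","side")}
def f(c): return 210/np.tan(np.radians(K[c]["fov_y"]/2))
def ray(c,rc):
    k=K[c]; d=np.array([(rc[1]-k["cx"])/f(c),(rc[0]-k["cy"])/f(c),1.]); R=k["R"]
    return -R.T@k["t"], R.T@d
def onz(c,rc,z):
    o,d=ray(c,rc); return o+d*(z-o[2])/d[2]
def tri(a,b):
    A=[];B=[]
    for c,p in(("top",a),("side",b)):
        o,d=ray(c,p); d=d/np.linalg.norm(d); P=np.eye(3)-np.outer(d,d); A.append(P);B.append(P@o)
    x=np.linalg.lstsq(np.vstack(A),np.hstack(B),rcond=None)[0]; return x
def pix(c,X):
    k=K[c]; q=k["R"]@np.asarray(X,float)+k["t"]; return np.array([k["cy"]+f(c)*q[1]/q[2],k["cx"]+f(c)*q[0]/q[2]])
def shift(dst):  # world target -> tool mm from now
    s=robot.sense(); R=Ro.from_rotvec(s["orientation"]); return R.inv().apply(np.asarray(dst)-s["tool_pos"])*1000
E
python3 - <<'E'
from h import *
for n,p in dict(g1=(218,337),g2=(262,302),org=(180,311),tur=(220,397)).items(): print(n,onz("top",p,0.005))
for n,p in dict(g1=(197,331),org=(194,280)).items(): print(n,onz("side",p,0.005))
print("eye",onz("top",(161,192),.16), tri((161,192),(243,170)),"hasp",tri((138,175),(227,146)))
print({n:onz("top",p,.03).round(3) for n,p in dict(jar=(132,369),beaker=(122,326),drop=(136,282)).items()})
im=cv2.imread("pics/top0.png")
a=cv2.resize(im[205:275,270:370],(800,560),interpolation=cv2.INTER_CUBIC)
b=cv2.resize(im[75:205,110:250],(600,557),interpolation=cv2.INTER_CUBIC)
cv2.imwrite("pics/a.png",a);cv2.imwrite("pics/b.png",b)
E
```

```text
g1 [ 0.43897156 -0.26411789  0.005     ]
g2 [ 0.31425315 -0.16320945  0.005     ]
org [ 0.54973292 -0.19101648  0.005     ]
tur [ 0.43274123 -0.43461015  0.005     ]
g1 [ 0.44079452 -0.26155066  0.005     ]
org [ 0.55138563 -0.18822226  0.005     ]
eye [0.57055539 0.12181556 0.16      ] [0.58698774 0.1356607  0.11462466] hasp [0.62653949 0.16323709 0.17187077]
{'jar': array([ 0.684, -0.357,  0.03 ]), 'beaker': array([ 0.715, -0.235,  0.03 ]), 'drop': array([ 0.674, -0.108,  0.03 ])}
```

View pics/a.png

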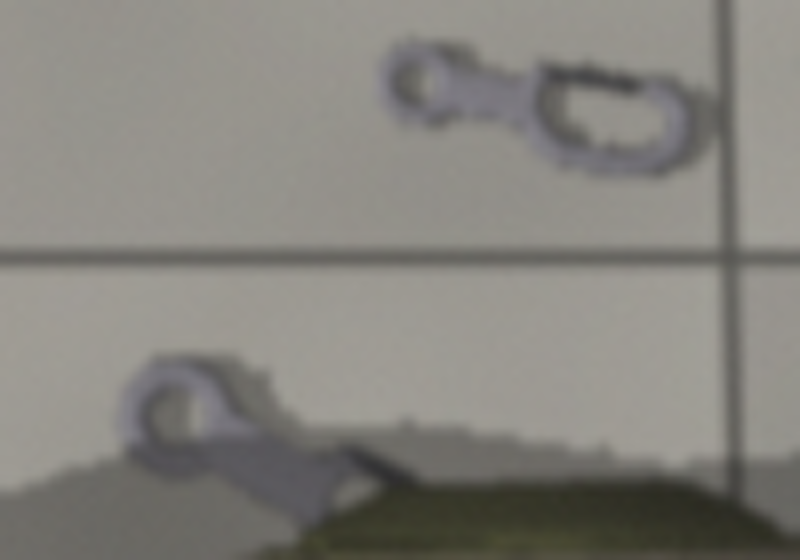

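View pics/b.png

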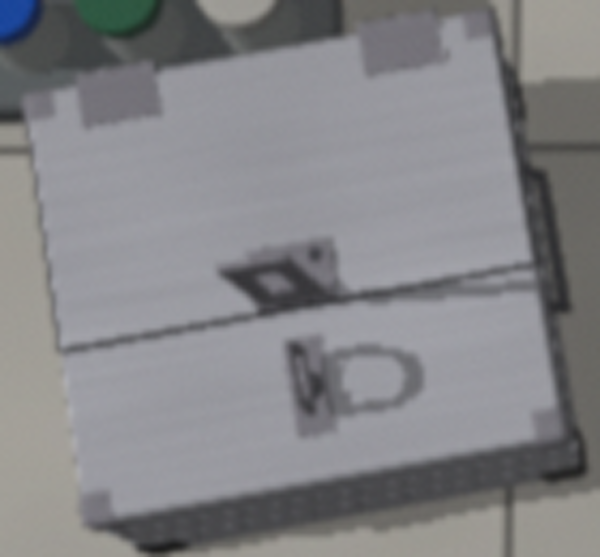

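The crop shows the top hook at (218, 337) is clearly the smaller one: about 40 px (116 mm) long, with a 28 mm ring against 36 mm on the other. Its nose points right and the dark gate is on the upper (+x) side. The eye is edge-on at about (165, 182) with its shadow to the right, and the strap stands at about (139, 175). Next I'll fit the poses.

```bash
cat >> h.py <<'E'
def se2(p,pts):
    c,s=np.cos(p[2]),np.sin(p[2]); pts=np.atleast_2d(pts).astype(float)
    return np.c_[p[0]+c*pts[:,0]-s*pts[:,1],p[1]+s*pts[:,0]+c*pts[:,1],pts[:,2]]
E
cat > fit.py <<'E'
from h import *
from scipy.optimize import least_squares, minimize
im=cv2.imread("pics/top0.png")
cr=[((197.5,128.7),(-.14,.15,.13)),((177,244.9),(-.14,-.15,.13)),((77.8,224.3),(.14,-.15,.13)),((97.2,115.8),(.14,.15,.13))]
fun=lambda p:np.concatenate([pix("top",se2(p,X)[0])-np.array(q) for q,X in cr])
r=least_squares(fun,[.65,.15,0]); P=r.x; print("chest",P.round(4),"res px",r.fun.round(1))
# hook silhouette fit
xs,ys=np.meshgrid(np.arange(-.05,.08,.0005),np.arange(-.03,.03,.0005))
mask=lambda x,y:(((np.hypot(x+.028,y)<.014)&(np.hypot(x+.028,y)>.006))|((abs(x)<=.02)&(abs(y)<.008))|
  ((x>.016)&(x<.074)&(y>-.02)&(y<.0175)&~((x>.026)&(x<.064)&(y>-.010)&(y<.0085))))
m=mask(xs,ys); hp=np.c_[xs[m],ys[m],np.full(m.sum(),.007)]
r0,r1,c0,c1=205,236,310,362
sub=im[r0:r1,c0:c1].astype(float); bg=np.median(sub.reshape(-1,3),0)
lab=cv2.cvtColor(im[r0:r1,c0:c1],cv2.COLOR_BGR2LAB).astype(float); d=lab[...,2]; b0=np.median(d)
sc=(b0-d); sc=np.clip(sc,0,None); sc[:, (357+2-c0):]=0
S=4
def render(p):
    q=K["top"]; X=se2(p,hp); C=X@q["R"].T+q["t"]; col=q["cx"]+f("top")*C[:,0]/C[:,2]; row=q["cy"]+f("top")*C[:,1]/C[:,2]
    H=np.histogram2d(row,col,bins=[np.arange(r0,r1+1)-.5,np.arange(c0,c1+1)-.5])[0]
    return cv2.GaussianBlur(H,(0,0),.7)
cost=lambda p:-np.corrcoef(render(p*[1,1,1]).ravel(),sc.ravel())[0,1]
best=None
for a in np.arange(-1.9,-1.3,.1):
  for dx in(-.01,0,.01):
    b=minimize(cost,[.44+dx,-.255,a],method="Nelder-Mead",options=dict(initial_simplex=np.array([[.44+dx,-.255,a],[.45+dx,-.255,a],[.44+dx,-.245,a],[.44+dx,-.255,a+.1]])))
    if best is None or b.fun<best.fun: best=b
H=best.x; print("hook",H.round(4),best.fun)
np.save("P.npy",P);np.save("H.npy",H)
def ov(box,s,segs,name):
    a,b,c,d=box; o=cv2.resize(im[a:b,c:d],None,fx=s,fy=s,interpolation=cv2.INTER_CUBIC)
    for A,B,col in segs:
        u,v=[tuple(int(t) for t in ((pix("top",X)-[a,c]+.5)*s)[::-1]) for X in(A,B)]; cv2.line(o,u,v,col,1)
    return o
W=lambda pose,L,col:[(se2(pose,L[i])[0],se2(pose,L[i+1])[0],col) for i in range(len(L)-1)]
t=.007;sh=W(H,[(-.042,0,t),(.074,0,t)],(0,0,255))+W(H,[(.016,-.02,t),(.074,-.02,t),(.074,.0175,t),(.016,.0175,t)],(0,255,0))+W(H,[(-.016,-.008,t),(.016,-.008,t)],(0,255,255))+W(H,[(-.016,.008,t),(.016,.008,t)],(0,255,255))
sc_=W(P,[(-.14,.15,.13),(-.14,-.15,.13),(.14,-.15,.13),(.14,.15,.13),(-.14,.15,.13)],(0,255,0))+W(P,[(-.03,.15,.13),(-.03,-.15,.13)],(0,255,0))
for e,col in((0,(0,0,255)),(.2,(255,0,0)),(-.2,(0,200,255))):
    E=np.r_[se2(P,(-.08,0,0))[0][:2],P[2]+e]; sc_+=W(E,[(-.018,0,.145),(-.018,0,.16),(-.009,0,.176),(.009,0,.176),(.018,0,.16),(.018,0,.145)],col)
sc_+=W(P,[(-.025,.02,.133),(-.025,-.02,.133),(-.025,-.02,.241),(-.025,.02,.241),(-.025,.02,.133)],(255,0,255))
A=ov((205,240,305,365),8,sh,"h");B=ov((120,200,140,240),7,sc_,"c")
o=np.zeros((600,720,3),np.uint8);o[:280,:480]=A; 
cv2.imwrite("pics/ov1.png",A);cv2.imwrite("pics/ov2.png",B)
z=np.zeros((560,1190,3),np.uint8)
o=np.zeros((590,700,3),np.uint8);B2=cv2.resize(B,(700,560))
cv2.imwrite("pics/ovh.png",np.vstack([cv2.resize(A,(400,233)),cv2.resize(B,(400,320))]) if 0 else np.vstack([np.hstack([A,np.zeros((280,80,3),np.uint8)])[:, :560],cv2.resize(B,(560,448))[:310]]))
E
python3 fit.py
```

```text
chest [0.6443 0.1665 0.1822] res px [ 0.6  1.3  0.2 -2.  -0.8  0.9 -0.  -0.2]
hook [ 0.4429 -0.2453 -1.7487] -0.8985787418973149
```

View pics/ovh.png

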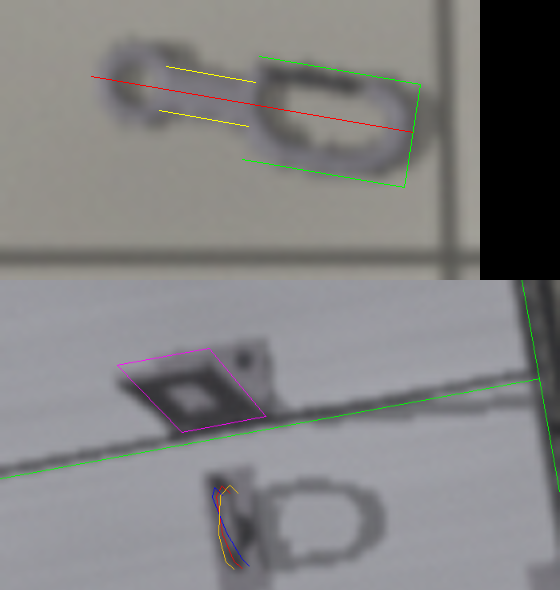

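The overlay matches the small hook to within about 1 px. The chest outline also matches, with the seam about 1 px off. I'll check the eye closely in both cameras.

```bash
python3 - <<'E'
from h import *
P=np.load("P.npy")
def draw(c,a,b,l,r,s,on):
    im=cv2.imread(f"pics/{c}0.png"); o=cv2.resize(im[a:b,l:r],None,fx=s,fy=s,interpolation=cv2.INTER_CUBIC)
    if on:
      def L(pose,pts,col):
        q=[((pix(c,X)-[a,l]+.5)*s)[::-1].astype(int) for X in se2(pose,pts)]
        cv2.polylines(o,[np.array(q)],False,col,1)
      for e,col in((0,(0,0,255)),(.2,(255,0,0)),(-.2,(0,220,255))):
        E=np.r_[se2(P,(-.08,0,0))[0][:2],P[2]+e]; L(E,[(-.018,0,.142),(-.018,0,.16),(-.013,0,.173),(0,0,.1785),(.013,0,.173),(.018,0,.16),(.018,0,.142),(-.018,0,.142)],col)
      L(P,[(-.025,.02,.133),(-.025,-.02,.133),(-.025,-.02,.241),(-.025,.02,.241),(-.025,.02,.133)],(255,0,255))
      L(P,[(-.14,.15,.13),(-.14,-.15,.13),(.14,-.15,.13)],(0,255,0)); L(P,[(-.03,.15,.13),(-.03,-.15,.13)],(0,255,0))
    return o
A=[draw("top",130,180,160,210,8,k) for k in(0,1)]; B=[draw("side",200,275,125,200,4,k) for k in(0,1)]
B=[cv2.resize(b[:200*1+100,:],(400,400))[:200*1] if 0 else cv2.resize(draw("side",195,245+5,125,225,4,k),(400,220))[:200] for k,b in enumerate(B)]
cv2.imwrite("pics/eye.png",np.vstack([np.hstack(A),np.hstack(B)]))
E
```

```text
(no output)
```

View pics/eye.png

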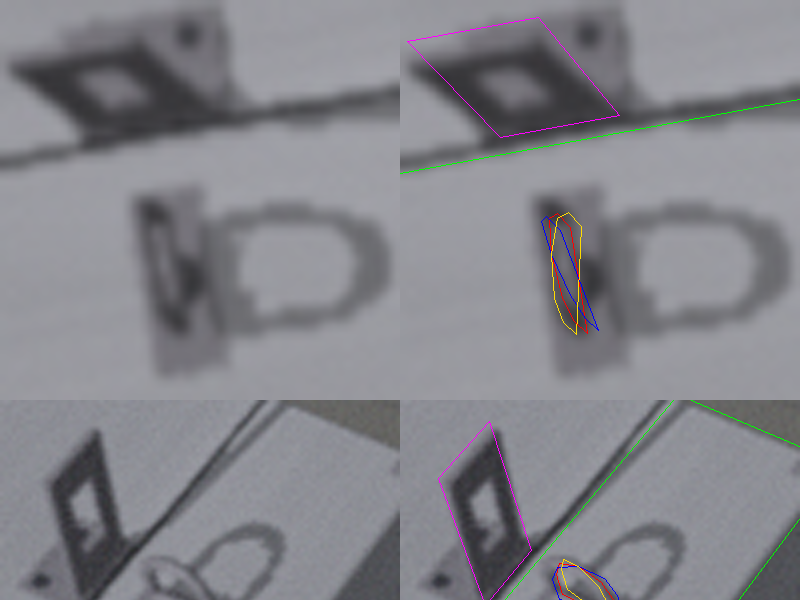

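The eye's line agrees with the red overlay (turned by about 0 relative to the chest). The strap leans slightly forward, at about 1.5 rad. I'll start with the hasp: a pose planner first, then a move behind the strap.

```bash
cat >> h.py <<'E'
P=np.load("P.npy"); P[:2]+=.001*np.array([np.cos(P[2]),np.sin(P[2])])
def plan(xyz,yaw,pitch=0,sym=True):
    "tool down, tool x at world yaw; prints row (mm, rad) from now"
    s=robot.sense(); R=Ro.from_rotvec(s["orientation"]); best=None
    for k in ((0,np.pi) if sym else (0,)):
        T=Ro.from_euler("z",yaw+k)*Ro.from_euler("x",np.pi)
        r=(R.inv()*T).as_rotvec()
        if best is None or np.linalg.norm(r)<np.linalg.norm(best): best=r
    return np.r_[shift(xyz).round(1),best.round(3)]
E
python3 - <<'E'
from h import *
s=robot.sense(); print("P",P,"toolR",Ro.from_rotvec(s["orientation"]).as_matrix().round(3).tolist())
print("eye",se2(P,(-.08,0,0)), "near",se2(P,(-.098,0,.148)))
a=se2(P,(.021,0,.34))[0]; print(a,plan(a,P[2]))
E
```

```text
P [0.64524253 0.16663698 0.18216023] toolR [[0.971, 0.239, -0.0], [0.239, -0.971, 0.0], [-0.0, -0.0, -1.0]]
eye [[0.56656615 0.15214462 0.        ]] near [[0.54886397 0.14888384 0.148     ]]
[0.66589507 0.17044123 0.34      ] [ 6.873e+02 -5.560e+02 -1.087e+02 -0.000e+00  0.000e+00  6.000e-02]
```

>>> {"op": "play_rows", "data": {
  "series": [
    [[0,0,-109,0,0,0,0],[0,0,-109,0,0,0,0],[687,-556,-109,0,0,0.06,0],[687,-556,-109,0,0,0.06,0],[687,-556,-109,0,0,0.06,0],[687,-556,-109,0,0,0.06,0],[687,-556,-109,0,0,0.06,0],[687,-556,-109,0,0,0.06,0],[687,-556,-109,0,0,0.06,0],[687,-556,-109,0,0,0.06,0],[687,-556,-109,0,0,0.06,0],[687,-556,-109,0,0,0.06,0],[687,-556,-109,0,0,0.06,0],[687,-556,-109,0,0,0.06,0],[687,-556,-109,0,0,0.06,0],[687,-556,-109,0,0,0.06,0],[687,-556,-109,0,0,0.06,0],[687,-556,-109,0,0,0.06,0],[687,-556,-109,0,0,0.06,0],[687,-556,-109,0,0,0.06,0]]
  ],
  "force": 40
}}

```text
t: 3.8
tool_pos: [0.6651, 0.1692, 0.3413]
orientation: [3.129, 0.283, 0.002]
contact_force: [0.3, -0.4, -0.1]
grip_width: -0.002
grip_force: 0.0
```

>>> {"op": "play_rows", "data": {
  "series": [
    [[0,0,60,0,0,0,0],[0,0,118,0,0,0,0],[0,0,118,0,0,0,0],[-15,0,118,0,0,0,0],[-28,0,118,0,0,0,0],[-39,0,118,0,0,0,0],[-48,0,118,0,0,0,0],[-57,0,119,0,0,0,0],[-66,0,121,0,0,0,0],[-75,0,123,0,0,0,0],[-84,0,127,0,0,0,0],[-93,0,132,0,0,0,0],[-101,0,137,0,0,0,0],[-108,0,143,0,0,0,0],[-108,0,143,0,0,0,0]]
  ]
}}

```text
t: 5.68
tool_pos: [0.5588, 0.1508, 0.1968]
orientation: [-3.129, -0.285, 0.002]
contact_force: [0.1, -0.1, -0.1]
grip_width: -0.0
grip_force: 0.0
```

```bash
python3 - <<'E'
from h import *
s=robot.sense(); print(s["tool_pos"],s["contact_force"])
o=[]
for c,(a,b,l,r) in dict(top=(110,210,120,260),side=(190,290,90,230)).items():
    im=optics.read_camera(c); cv2.imwrite(f"pics/{c}1.png",im[...,::-1]); o.append(cv2.resize(im[a:b,l:r,::-1],(400,286),interpolation=cv2.INTER_CUBIC))
cv2.imwrite("pics/f1.png",np.hstack(o))
E
```

```text
[0.55876128 0.15075271 0.19684942] [ 0.14574232 -0.09503409 -0.14213631]
```

View pics/f1.png

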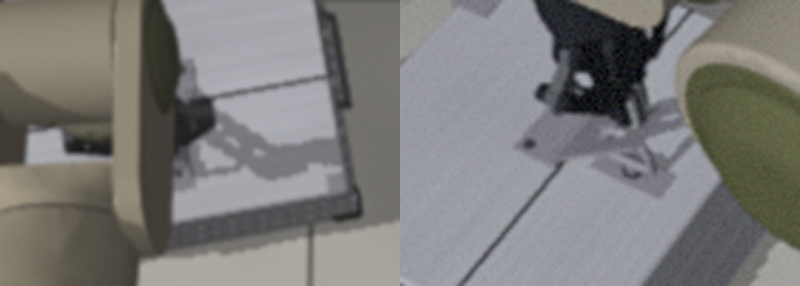

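>>> {"op": "play_rows", "data": {
  "series": [
    [[0,0,-28,0,0,0,0],[-4,0,-28,0,0.18,0,0],[-7,0,-28,0,0.36,0,0],[-7,0,-28,0,0.54,0,0],[-7,0,-28,0,0.7,0,0],[-8,0,-14,0,0.7,0,0],[-10,0,0,0,0.7,0,0],[-16,0,8,0,0.7,0,0],[-21,0,17,0,0.7,0,0],[-26,0,26,0,0.7,0,0],[-29,0,35,0,0.7,0,0],[-32,0,45,0,0.7,0,0],[-33,0,52,0,0.7,0,0],[-33,0,55,0,0.7,0,0],[-33,0,56,0,0.7,0,0],[-33,0,57,0,0.7,0,0],[-33,0,57,0,0.7,0,0]]
  ]
}}

```text
t: 7.9
tool_pos: [0.527, 0.1449, 0.1405]
orientation: [-2.882, -0.263, -1.052]
contact_force: [-0.5, -0.1, 0.9]
grip_width: 0.001
grip_force: 0.0
```

>>> {"op": "play_rows", "data": {
  "series": [
    [[-0.6,0,0.8,0,0,0,0],[-1.3,0,1.5,0,0,0,0],[-1.3,0,1.5,0,0,0,0]]
  ]
}}

```text
t: 8.28
tool_pos: [0.5272, 0.1449, 0.1396]
orientation: [-2.881, -0.263, -1.056]
contact_force: [-6.3, -1.4, 10.8]
grip_width: -0.005
grip_force: 5.8
```

>>> {"op": "play_rows", "data": {
  "series": [
    [[0,0,-30,0,0,0,0],[0,0,-80,0,0,0,0],[0,0,-140,0,-0.18,0,0],[0,0,-150,0,-0.36,0,40],[0,0,-150,0,-0.54,0,40],[0,0,-150,0,-0.7,0,40]]
  ]
}}

```text
t: 9.02
tool_pos: [0.4317, 0.1273, 0.2546]
orientation: [-3.124, -0.285, -0.069]
contact_force: [-0.2, -0.1, -0.4]
grip_width: 0.468
grip_force: 0.0
```

```bash
python3 - <<'E'
from h import *
H=np.load("H.npy"); s=robot.sense(); print(s["tool_pos"],s["orientation"],s["joint_positions"])
h=se2(H,(0.001,0,0))[0]; print("hook",h,H[2]); 
for z in (.12,.003): print(plan([h[0],h[1],z],H[2]))
o=[]
for c,(a,b,l,r) in dict(top=(110,210,120,260),side=(190,290,90,230)).items():
    im=optics.read_camera(c); cv2.imwrite(f"pics/{c}2.png",im[...,::-1]); o.append(cv2.resize(im[a:b,l:r,::-1],(400,286),interpolation=cv2.INTER_CUBIC))
cv2.imwrite("pics/f2.png",np.hstack(o))
E
```

```text
[0.43165409 0.1272778  0.25455872] [-3.12433888 -0.28483161 -0.06873458] [0.01860613 0.16548117 1.53664965 0.00680202 1.39602504 1.40653701]
hook [ 0.44275288 -0.24627468  0.        ] -1.7487174340220195
[-6.250e+01  3.693e+02  1.321e+02  2.700e-02 -3.800e-02 -1.211e+00]
[-6.760e+01  3.693e+02  2.490e+02  2.700e-02 -3.800e-02 -1.211e+00]
```

View pics/f2.png

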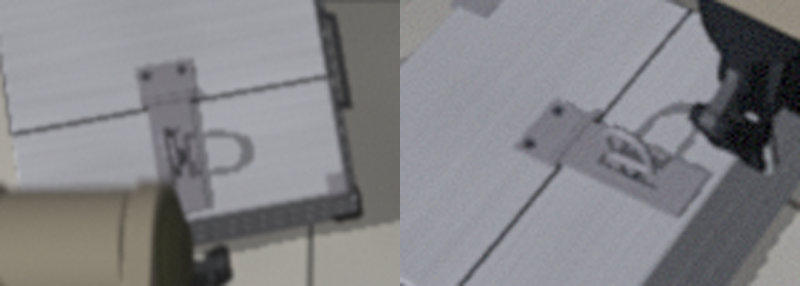

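The side view shows the hasp flat with the ring standing through the slot (crop 630, 155). Next is the hook.

>>> {"op": "play_rows", "data": {
  "series": [
    [[-62,369,80,0.027,-0.038,-1.211,40],[-62,369,80,0.027,-0.038,-1.211,40],[-62,369,80,0.027,-0.038,-1.211,40],[-62,369,80,0.027,-0.038,-1.211,40],[-62,369,80,0.027,-0.038,-1.211,40],[-62,369,80,0.027,-0.038,-1.211,40],[-62,369,132,0.027,-0.038,-1.211,40],[-64,369,180,0.027,-0.038,-1.211,40],[-66,369,200,0.027,-0.038,-1.211,40],[-66,369,200,0.027,-0.038,-1.211,40]]
  ]
}}

```text
t: 10.38
tool_pos: [0.442, -0.2449, 0.0488]
orientation: [-2.409, -2.014, -0.006]
contact_force: [1.0, 0.5, 0.8]
grip_width: 0.47
grip_force: 0.0
```

```bash
python3 - <<'E'
from h import *
H=np.load("H.npy"); s=robot.sense(); print(s["tool_pos"],s["orientation"])
h=se2(H,(0.001,0,0))[0]; print(plan([h[0],h[1],.002],H[2]))
im=optics.read_camera("side"); cv2.imwrite("pics/side3.png",im[...,::-1])
o=cv2.resize(im[160:240,290:390,::-1],(800,640),interpolation=cv2.INTER_CUBIC)[:600]
for t in(-.042,-.016,.016,.074):
    for y in (-.008,.008):
        q=((pix("side",se2(H,(t+.001,y,.005))[0])-[160,290]+.5)*8).astype(int); cv2.circle(o,tuple(q[::-1].tolist()),3,(0,0,255),-1)
cv2.imwrite("pics/h3.png",o)
E
```

```text
[ 0.44201062 -0.2449377   0.04877645] [-2.4090573  -2.01439291 -0.00562805]
[-1.40e+00  9.00e-01  4.68e+01  1.00e-03 -4.00e-03 -0.00e+00]
```

View pics/h3.png

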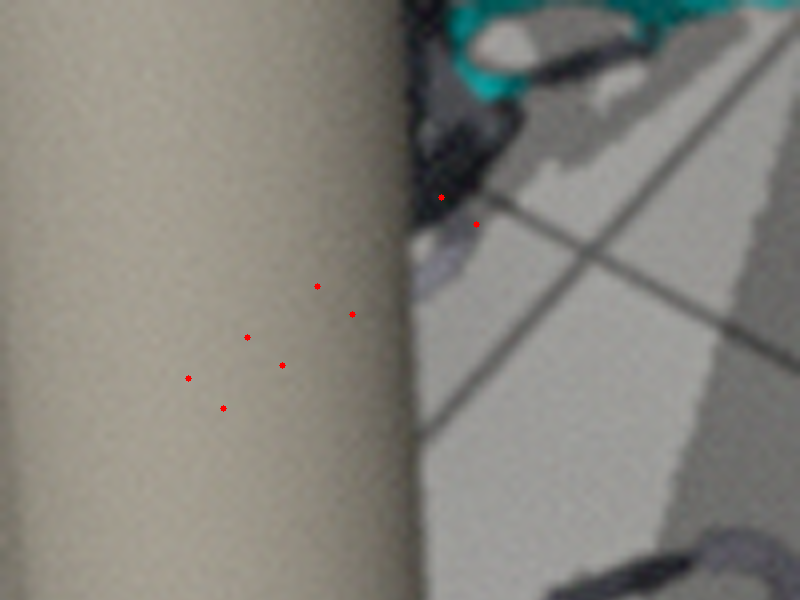

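```bash
sed -e 's/top0/side0/;s/"top"/"side"/g;s/r0,r1,c0,c1=.*/r0,r1,c0,c1=180,212,310,356/;s/sc\[:, .*$/pass/' -e '/^r=least/d;/^fun=/d;/^cr=/d;/^np.save/d' -e '/^def ov/,$d' fit.py > fit2.py; python3 fit2.py
```

```text
hook [ 0.444  -0.2464 -1.7427] -0.8624968433279058
```

>>> {"op": "play_rows", "data": {
  "series": [
    [[-1,1,25,0,0,0,40],[-1,1,40,0,0,0,40],[-1,1,46.5,0,0,0,40],[-1,1,46.5,0,0,0,40]]
  ]
}}

```text
t: 10.92
tool_pos: [0.4442, -0.2467, 0.0038]
orientation: [2.408, 2.015, 0.005]
contact_force: [-0.3, -0.6, 0.4]
grip_width: 0.469
grip_force: 0.0
```

>>> {"op": "play_rows", "data": {
  "series": [
    [[0,0,1.5,0,0,0,40],[0,0,1.5,0,0,0,0],[0,0,1.5,0,0,0,0],[0,0,1.5,0,0,0,0],[0,0,1.5,0,0,0,0]]
  ],
  "force": 80
}}

```text
t: 11.55
tool_pos: [0.4442, -0.2468, 0.0027]
orientation: [2.408, 2.015, 0.005]
contact_force: [-1.3, 1.4, 6.7]
grip_width: 0.153
grip_force: 82.5
```

```bash
python3 - <<'E'
from h import *
for y in(.06,.03):
    h=se2(P,(-.098-y,.045,0))[0]; print(h,plan([h[0],h[1],.22],P[2]-np.pi/2))
E
```

```text
[0.48170474 0.18227003 0.        ] [ 4.293e+02 -3.800e+01 -2.167e+02  4.000e-03 -1.000e-03 -3.590e-01]
[0.51120838 0.18770467 0.        ] [ 4.399e+02 -9.900e+00 -2.166e+02  4.000e-03 -1.000e-03 -3.590e-01]
```

>>> {"op": "play_rows", "data": {
  "series": [
    [[0,0,-40,0,0,0,0],[0,0,-100,0,0,0,0],[0,0,-100,0,0,0,0]]
  ]
}}

```text
t: 11.92
tool_pos: [0.4452, -0.2481, 0.1057]
orientation: [2.402, 2.01, 0.007]
contact_force: [-1.3, 0.8, -2.6]
grip_width: 0.155
grip_force: 83.2
```

>>> {"op": "play_rows", "data": {
  "series": [
    [[0,0,-115,0,0,0,0],[0,0,-115,0,0,-0.1,0],[429,-38,-115,0.004,-0.001,-0.359,0],[429,-38,-115,0.004,-0.001,-0.359,0],[429,-38,-115,0.004,-0.001,-0.359,0],[429,-38,-115,0.004,-0.001,-0.359,0],[429,-38,-115,0.004,-0.001,-0.359,0],[429,-38,-115,0.004,-0.001,-0.359,0],[429,-38,-115,0.004,-0.001,-0.359,0],[429,-38,-115,0.004,-0.001,-0.359,0],[429,-38,-115,0.004,-0.001,-0.359,0],[429,-38,-115,0.004,-0.001,-0.359,0]]
  ]
}}

```text
t: 13.42
tool_pos: [0.4817, 0.1808, 0.2174]
orientation: [-2.012, -2.411, 0.001]
contact_force: [-0.5, 0.2, -1.8]
grip_width: 0.156
grip_force: 83.2
```

```bash
python3 - <<'E'
from h import *
s=robot.sense(); print(s["tool_pos"],s["orientation"],s["contact_force"])
p=s["tool_pos"]; h=np.r_[p[:2],P[2]-np.pi/2]; zu=p[2]-.0027
h3=se2(P,(-.158,.045,0))[0]
for z in(.22,.1502): print("to60",plan([h3[0],h3[1],z],P[2]-np.pi/2))
O=[]
for c in("side","top"):
    im=optics.read_camera(c); cv2.imwrite(f"pics/{c}4.png",im[...,::-1])
    q=pix(c,se2(h,(.03,0,zu+.005))[0]).astype(int); a,l=max(q[0]-35,0),max(q[1]-50,0)
    w=cv2.resize(im[a:a+75,l:l+100,::-1],None,fx=4,fy=4,interpolation=cv2.INTER_CUBIC); d=w.copy()
    for pts in([(.016,-.02),(.074,-.02),(.074,.0175),(.016,.0175)],[(-.042,-.014),(-.042,.014)],[(-.042,0),(.074,0)]):
        L=[((pix(c,X)-[a,l]+.5)*4)[::-1].astype(int) for X in se2(h,[(*t,zu+.005) for t in pts])]
        cv2.polylines(d,[np.array(L)],False,(0,0,255),1)
    O.append(np.hstack([w,d]))
cv2.imwrite("pics/h4.png",np.vstack(O))
E
```

```text
[0.48168295 0.18075495 0.21741333] [-2.01180398e+00 -2.41083778e+00  1.42180558e-03] [-0.50030239  0.20170185 -1.78223326]
to60 [ 1.5e+00  3.0e-01 -2.6e+00 -2.0e-03 -1.0e-03 -2.0e-03]
to60 [ 1.40e+00  4.00e-01  6.72e+01 -2.00e-03 -1.00e-03 -2.00e-03]
```

View pics/h4.png

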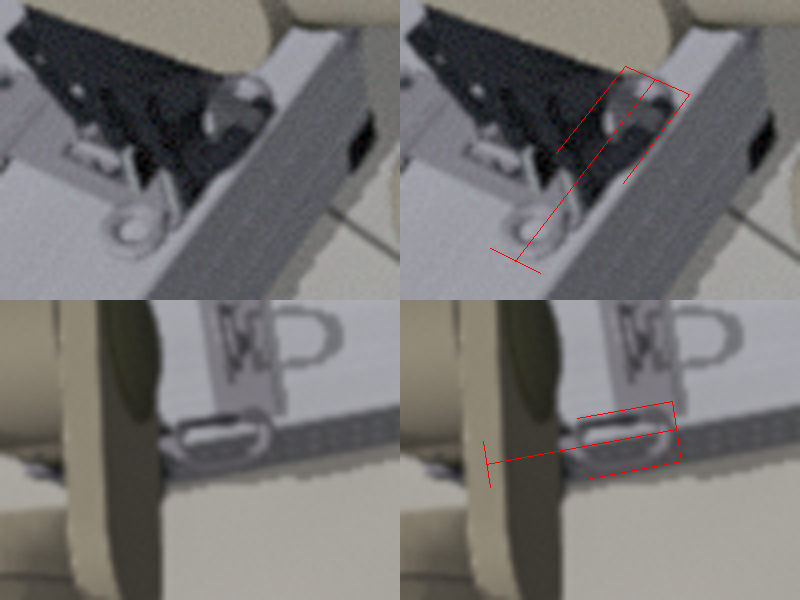

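The side and top views show the hook held level at about the modelled pose, with its nose end 1–2 px short in top. I'll measure that with an intensity profile along the hook axis.

```bash
python3 - <<'E'
from h import *
p=robot.sense()["tool_pos"]; h=np.r_[p[:2],P[2]-np.pi/2]; zu=p[2]-.0027
from scipy.ndimage import map_coordinates as mc
for c in("top","side"):
    g=cv2.cvtColor(cv2.imread(f"pics/{c}4.png"),cv2.COLOR_BGR2GRAY).astype(float)
    for nm,ax,pts in (("x,y=-4..4",np.arange(50,86,2),lambda t:[(t/1e3,y/1e3) for y in range(-4,5,2)]),
                ("x ring",np.arange(-52,-10,2),lambda t:[(t/1e3,y/1e3) for y in range(-2,3,2)]),
                ("y,x=40..46",np.arange(-30,31,2),lambda t:[(x/1e3,t/1e3) for x in range(36,47,2)])):
        v=[]
        for t in ax:
            q=np.array([pix(c,X) for X in se2(h,[(a,b,zu+.007) for a,b in pts(t)])]); v.append(mc(g,q.T,order=1).mean())
        print(c,nm,ax[0],np.round(v).astype(int).tolist())
E
```

```text
top x,y=-4..4 50 [111, 111, 112, 112, 112, 110, 110, 114, 122, 115, 102, 95, 102, 111, 113, 113, 114, 117]
top x ring -52 [124, 132, 134, 133, 134, 134, 134, 134, 132, 125, 105, 75, 61, 57, 58, 59, 59, 59, 59, 59, 59]
top y,x=40..46 -30 [153, 134, 116, 103, 90, 83, 84, 86, 82, 77, 75, 77, 77, 77, 88, 112, 138, 145, 129, 96, 65, 64, 88, 118, 136, 140, 140, 140, 140, 140, 140]
side x,y=-4..4 50 [77, 73, 72, 70, 72, 92, 119, 133, 142, 146, 135, 121, 126, 144, 149, 149, 148, 146]
side x ring -52 [157, 159, 158, 156, 157, 152, 149, 153, 146, 126, 120, 144, 158, 160, 159, 156, 150, 146, 147, 144, 135]
side y,x=40..46 -30 [92, 91, 99, 108, 93, 58, 39, 40, 40, 40, 41, 39, 52, 68, 80, 95, 106, 105, 89, 59, 32, 19, 21, 27, 33, 39, 41, 41, 38, 41, 35]
```

>>> {"op": "play_rows", "data": {
  "series": [
    [[-0.6,0,40,0,0,0,0],[-0.6,0,67,0,0,0,0],[-0.6,12,67,0,0,0,0],[-0.6,24,67,0,0,0,0],[-0.6,30,67,0,0,0,0],[-0.6,30,67,0,0,0,0],[-0.6,30,67,0,0,0,0]]
  ]
}}

```text
t: 14.4
tool_pos: [0.5111, 0.1868, 0.151]
orientation: [-2.01, -2.413, 0.0]
contact_force: [-0.4, 0.1, -1.1]
grip_width: 0.154
grip_force: 83.2
```

```bash
cat >> h.py <<'E'
def st():
    s=robot.sense(); p=s["tool_pos"]; c,n=np.cos(P[2]),np.sin(P[2]); d=p[:2]-P[:2]
    cx,cy=c*d[0]+n*d[1],-n*d[0]+c*d[1]; F=s["contact_force"]
    R=Ro.from_rotvec(s["orientation"]).as_matrix()
    print("t",s["t"],"legnear in hook x,y",((.002+cy)*1e3-0).round(1) ,((-.098-cx)*1e3).round(1),"z",p[2].round(4),"F chest",(c*F[0]+n*F[1]).round(1),(-n*F[0]+c*F[1]).round(1),F[2].round(1),"yaw",np.arctan2(R[1,0],R[0,0])-P[2]-np.pi/2,"tilt",R[2,:2].round(4))
E
python3 -c "
from h import *
st()"
```

```text
t 14.4 legnear in hook x,y 46.1 30.3 z 0.151 F chest -0.4 0.1 -1.1 yaw -0.0004031272917921491 tilt [ 0.0008 -0.0007]
```

>>> {"op": "play_rows", "data": {
  "series": [
    [[-1,4,1,0,0,0,0],[-1,7,1,0,0,0,0],[-1,9,1,0,0,0,0],[-1,10,1,0,0,0,0],[-1,11,1,0,0,0,0],[-1,12,1,0,0,0,0],[-1,13,1,0,0,0,0],[-1,13,1,0,0,0,0]]
  ]
}}

```text
t: 15.4
tool_pos: [0.5242, 0.1881, 0.1498]
orientation: [-2.01, -2.413, 0.0]
contact_force: [1.1, -0.3, -1.2]
grip_width: 0.155
grip_force: 83.2
```

```bash
python3 -c "
from h import *
st()"
```

```text
t 15.4 legnear in hook x,y 45.1 17.1 z 0.1498 F chest 1.1 -0.5 -1.2 yaw -0.0005323134528758544 tilt [ 0.0008 -0.0009]
```

>>> {"op": "play_rows", "data": {
  "series": [
    [[0,1,0,0,0,0,0],[0,2,0,0,0,0,0],[0,2,0,0,0,0,0]]
  ]
}}

```text
t: 15.78
tool_pos: [0.5257, 0.1885, 0.1496]
orientation: [-2.009, -2.412, 0.002]
contact_force: [-3.1, -0.0, -1.1]
grip_width: 0.156
grip_force: 83.3
```

```bash
python3 -c "
from h import *
st()"
```

```text
t 15.775 legnear in hook x,y 45.1 15.6 z 0.1496 F chest -3.0 0.5 -1.1 yaw -0.0005239105902687946 tilt [ 0.0009 -0.0022]
```

>>> {"op": "play_rows", "data": {
  "series": [
    [[0,1,0,0,0,0,0],[0,2,0,0,0,0,0],[0,2,0,0,0,0,0]]
  ]
}}

```text
t: 16.15
tool_pos: [0.5275, 0.1889, 0.1496]
orientation: [-2.009, -2.412, 0.002]
contact_force: [-4.9, -0.5, -0.2]
grip_width: 0.155
grip_force: 83.3
```

```bash
python3 -c "
from h import *
st()"
```

```text
t 16.15 legnear in hook x,y 45.2 13.7 z 0.1496 F chest -4.9 0.4 -0.2 yaw -0.0005332194403231405 tilt [ 0.0011 -0.0026]
```

>>> {"op": "play_rows", "data": {
  "series": [
    [[0,1,0,0,0,0,0],[0,2,0,0,0,0,0],[0,3,0,0,0,0,0],[0,4,0,0,0,0,0],[0,4,0,0,0,0,0]]
  ]
}}

```text
t: 16.77
tool_pos: [0.5312, 0.1895, 0.1495]
orientation: [-2.009, -2.411, 0.003]
contact_force: [-6.3, -1.3, -1.2]
grip_width: 0.156
grip_force: 83.3
```

```bash
python3 -c "
from h import *
st()"
```

```text
t 16.775 legnear in hook x,y 45.1 10.0 z 0.1495 F chest -6.4 -0.2 -1.2 yaw -0.0006505355241677169 tilt [ 0.0008 -0.0034]
```

>>> {"op": "play_rows", "data": {
  "series": [
    [[0,1,0,0,0,0,0],[0,2,0,0,0,0,0],[0,3,0,0,0,0,0],[0,3,0,0,0,0,0]]
  ]
}}

```text
t: 17.27
tool_pos: [0.5338, 0.19, 0.1493]
orientation: [-2.009, -2.411, 0.004]
contact_force: [-7.9, -0.7, -1.9]
grip_width: 0.154
grip_force: 83.2
```

```bash
python3 -c "
from h import *
st()"
```

```text
t 17.275 legnear in hook x,y 45.2 7.3 z 0.1493 F chest -7.9 0.7 -1.9 yaw -0.0007603932073119157 tilt [ 0.001  -0.0044]
```

>>> {"op": "play_rows", "data": {
  "series": [
    [[0,1,0,0,0,0,0],[0,2,0,0,0,0,0],[0,3,0,0,0,0,0],[0,4,0,0,0,0,0],[0,4,0,0,0,0,0]]
  ]
}}

```text
t: 17.9
tool_pos: [0.5375, 0.1909, 0.1491]
orientation: [-2.008, -2.41, 0.004]
contact_force: [-7.5, -0.1, -2.7]
grip_width: 0.152
grip_force: 83.2
```

```bash
python3 -c "
from h import *
st()"
```

```text
t 17.9 legnear in hook x,y 45.4 3.5 z 0.1491 F chest -7.4 1.2 -2.7 yaw -0.0006983582815551781 tilt [ 0.0016 -0.005 ]
```

>>> {"op": "play_rows", "data": {
  "series": [
    [[0,1,0,0,0,0,0],[0,2,0,0,0,0,0],[0,2,0,0,0,0,0]]
  ]
}}

```text
t: 18.27
tool_pos: [0.5394, 0.1915, 0.1491]
orientation: [-2.008, -2.41, 0.004]
contact_force: [-7.7, 0.6, -1.0]
grip_width: 0.157
grip_force: 83.2
```

```bash
python3 -c "
from h import *
st()"
```

```text
t 18.275 legnear in hook x,y 45.6 1.6 z 0.1491 F chest -7.4 2.0 -1.0 yaw -0.0005992466027258114 tilt [ 0.0018 -0.0051]
```

>>> {"op": "play_rows", "data": {
  "series": [
    [[0,1,0,0,0,0,0],[0,2,0,0,0,0,0],[0,2,0,0,0,0,0]]
  ]
}}

```text
t: 18.65
tool_pos: [0.5414, 0.1919, 0.149]
orientation: [-2.008, -2.41, 0.004]
contact_force: [-8.2, 1.6, -1.3]
grip_width: 0.148
grip_force: 83.2
```

>>> {"op": "play_rows", "data": {
  "series": [
    [[0,1,0,0,0,0,0],[0,2,0,0,0,0,0],[0,2,0,0,0,0,0]]
  ]
}}

```text
t: 19.02
tool_pos: [0.5433, 0.1924, 0.149]
orientation: [-2.008, -2.41, 0.004]
contact_force: [-8.0, 1.3, -1.6]
grip_width: 0.154
grip_force: 83.2
```

```bash
python3 -c "
from h import *
st()"
```

```text
t 19.025 legnear in hook x,y 45.8 -2.4 z 0.149 F chest -7.6 2.7 -1.6 yaw -0.0005172138695892503 tilt [ 0.0022 -0.005 ]
```

>>> {"op": "play_rows", "data": {
  "series": [
    [[0,1,0,0,0,0,0],[1.5,1,0,0,0,0,0],[3,1,0,0,0,0,0],[4.5,1,0,0,0,0,0],[6,1,0,0,0,0,0],[6,1,0,0,0,0,0]]
  ]
}}

```text
t: 19.77
tool_pos: [0.5438, 0.1986, 0.1493]
orientation: [-2.008, -2.411, 0.002]
contact_force: [-5.2, 2.6, -1.7]
grip_width: 0.156
grip_force: 83.2
```

```bash
python3 -c "
from h import *
st()"
```

```text
t 19.775 legnear in hook x,y 51.8 -4.0 z 0.1493 F chest -4.6 3.5 -1.7 yaw -0.0004146333795134183 tilt [ 0.0022 -0.0033]
```

>>> {"op": "play_rows", "data": {
  "series": [
    [[1.5,0,0,0,0,0,0],[3,0,0,0,0,0,0],[4,0,0,0,0,0,0],[4,0,0,0,0,0,0]]
  ]
}}

```text
t: 20.27
tool_pos: [0.5435, 0.2027, 0.1495]
orientation: [-2.009, -2.412, -0.0]
contact_force: [-3.6, 4.4, -2.0]
grip_width: 0.152
grip_force: 83.2
```

```bash
python3 -c "
from h import *
st()"
```

```text
t 20.275 legnear in hook x,y 55.9 -4.5 z 0.1495 F chest -2.7 4.9 -2.0 yaw -0.0002704327682754304 tilt [ 0.0024 -0.0019]
```

>>> {"op": "play_rows", "data": {
  "series": [
    [[1.5,0,0,0,0,0,0],[3,0,0,0,0,0,0],[4,0,0,0,0,0,0],[4,0,0,0,0,0,0]]
  ]
}}

```text
t: 20.78
tool_pos: [0.5434, 0.2059, 0.1498]
orientation: [-2.01, -2.413, -0.0]
contact_force: [1.0, -0.4, -0.7]
grip_width: 0.156
grip_force: 83.4
```

```bash
python3 -c "
from h import *
st()"
```

```text
t 20.775 legnear in hook x,y 59.1 -5.0 z 0.1498 F chest 0.9 -0.6 -0.7 yaw -0.00042114402489468183 tilt [ 0.0007 -0.0006]
```

>>> {"op": "play_rows", "data": {
  "series": [
    [[1.5,0,0,0,0,0,0],[3,0,0,0,0,0,0],[4,0,0,0,0,0,0],[4,0,0,0,0,0,0]]
  ]
}}

```text
t: 21.28
tool_pos: [0.5426, 0.2096, 0.1497]
orientation: [-2.01, -2.413, 0.001]
contact_force: [0.1, -2.5, -1.4]
grip_width: 0.153
grip_force: 83.2
```

```bash
python3 -c "
from h import *
st()"
```

```text
t 21.275 legnear in hook x,y 62.8 -4.9 z 0.1497 F chest -0.3 -2.5 -1.4 yaw -0.00047795645850601254 tilt [ 0.0002 -0.001 ]
```

>>> {"op": "play_rows", "data": {
  "series": [
    [[0.7,0,0,0,0,0,0],[1.4,0,0,0,0,0,0],[2,0,0,0,0,0,0],[2,0,0,0,0,0,0]]
  ]
}}

```text
t: 21.78
tool_pos: [0.542, 0.2117, 0.1497]
orientation: [-2.01, -2.413, 0.001]
contact_force: [-1.7, -2.8, -0.9]
grip_width: 0.151
grip_force: 83.2
```

>>> {"op": "play_rows", "data": {
  "series": [
    [[0.7,0,0,0,0,0,0],[1.4,0,0,0,0,0,0],[1.4,0,0,0,0,0,0]]
  ]
}}

```text
t: 22.15
tool_pos: [0.5418, 0.2132, 0.1497]
orientation: [-2.01, -2.413, 0.001]
contact_force: [-2.0, -3.8, -2.4]
grip_width: 0.155
grip_force: 83.2
```

>>> {"op": "play_rows", "data": {
  "series": [
    [[0.7,0,0,0,0,0,0],[1.4,0,0,0,0,0,0],[1.4,0,0,0,0,0,0]]
  ]
}}

```text
t: 22.52
tool_pos: [0.5416, 0.2146, 0.1497]
orientation: [-2.01, -2.413, 0.001]
contact_force: [-2.4, -3.2, -2.5]
grip_width: 0.154
grip_force: 83.1
```

>>> {"op": "play_rows", "data": {
  "series": [
    [[0.7,0,0,0,0,0,0],[1.4,0,0,0,0,0,0],[2,0,0,0,0,0,0],[2,0,0,0,0,0,0]]
  ]
}}

```text
t: 23.02
tool_pos: [0.5413, 0.2166, 0.1498]
orientation: [-2.01, -2.413, 0.0]
contact_force: [-1.5, -3.2, -2.0]
grip_width: 0.154
grip_force: 83.1
```

>>> {"op": "play_rows", "data": {
  "series": [
    [[0.7,0,0,0,0,0,0],[1.4,0,0,0,0,0,0],[1.4,0,0,0,0,0,0]]
  ]
}}

```text
t: 23.4
tool_pos: [0.5412, 0.218, 0.1498]
orientation: [-2.01, -2.413, -0.0]
contact_force: [-2.1, -2.8, -1.0]
grip_width: 0.158
grip_force: 83.1
```

>>> {"op": "play_rows", "data": {
  "series": [
    [[0.7,0,0,0,0,0,0],[1.4,0,0,0,0,0,0],[1.4,0,0,0,0,0,0]]
  ]
}}

```text
t: 23.78
tool_pos: [0.541, 0.2193, 0.1498]
orientation: [-2.01, -2.413, -0.0]
contact_force: [-0.2, -3.0, -2.5]
grip_width: 0.159
grip_force: 83.2
```

```bash
python3 -c "
from h import *
st()"
```

```text
t 23.775 legnear in hook x,y 72.7 -5.0 z 0.1498 F chest -0.8 -2.9 -2.5 yaw -0.00041077892388940995 tilt [ 0.0008 -0.0004]
```

>>> {"op": "play_rows", "data": {
  "series": [
    [[0.7,0,0,0,0,0,0],[1.4,0,0,0,0,0,0],[1.4,0,0,0,0,0,0]]
  ]
}}

```text
t: 24.15
tool_pos: [0.5408, 0.2207, 0.1498]
orientation: [-2.01, -2.413, -0.0]
contact_force: [1.9, -3.7, -1.6]
grip_width: 0.153
grip_force: 83.2
```

>>> {"op": "play_rows", "data": {
  "series": [
    [[0.7,0,0,0,0,0,0],[1.4,0,0,0,0,0,0],[1.4,0,0,0,0,0,0]]
  ]
}}

```text
t: 24.52
tool_pos: [0.5405, 0.222, 0.1498]
orientation: [-2.01, -2.413, -0.0]
contact_force: [2.1, -3.5, -1.2]
grip_width: 0.154
grip_force: 83.2
```

>>> {"op": "play_rows", "data": {
  "series": [
    [[0.7,0,0,0,0,0,0],[1.4,0,0,0,0,0,0],[1.4,0,0,0,0,0,0]]
  ]
}}

```text
t: 24.9
tool_pos: [0.5405, 0.2228, 0.1498]
orientation: [2.011, 2.413, -0.001]
contact_force: [3.3, -7.3, -1.9]
grip_width: 0.159
grip_force: 83.2
```

```bash
python3 - <<'E'
from h import *
st()
for c in("top","side"):
    im=optics.read_camera(c); cv2.imwrite(f"pics/{c}5.png",im[...,::-1])
    old=cv2.imread(f"pics/{c}2.png")
    # chest shift: phase correlation on visible chest patch
    a=cv2.cvtColor(old,cv2.COLOR_BGR2GRAY).astype(np.float32); b=cv2.cvtColor(im,cv2.COLOR_RGB2GRAY).astype(np.float32)
    for box in((75,130,110,240),(130,205,215,250)) if c=="top" else ((170,230,50,140),(230,330,40,150)):
        r0,r1,c0,c1=box; print(c,box,cv2.phaseCorrelate(a[r0:r1,c0:c1].copy(),b[r0:r1,c0:c1].copy()))
    for n in("snap_hook","eye"): print(n,[(np.round(d["position"]).tolist(),round(d["p"],2)) for d in spotter.spot_in(c,n)][:4])
E
```

```text
t 24.9 legnear in hook x,y 76.2 -5.2 z 0.1498 F chest 2.0 -7.8 -1.9 yaw -0.0006078220397596201 tilt [-0.0005 -0.0003]
top (75, 130, 110, 240) ((0.5037969247714926, -0.07990079849674103), 0.7517042533262276)
top (130, 205, 215, 250) ((-0.06817947177855288, 0.49572929430812707), 0.7636265496854429)
snap_hook [([263.0, 314.0], 0.92), ([302.0, 365.0], 0.74), ([183.0, 309.0], 0.7), ([178.0, 163.0], 0.57)]
eye [([160.0, 177.0], 0.63)]
side (170, 230, 50, 140) ((0.12784258492255418, 0.22324213599371134), 0.349809731554102)
side (230, 330, 40, 150) ((0.016877648110629195, 0.04287603161554898), 0.6378671889305114)
snap_hook [([244.0, 360.0], 0.89), ([278.0, 147.0], 0.73), ([223.0, 426.0], 0.68), ([158.0, 378.0], 0.56)]
eye []
```

>>> {"op": "play_rows", "data": {
  "series": [
    [[0.3,0,0,0,0,0,0],[0.3,0,0,0,0,0,0],[0.3,0,0,0,0,0,0]]
  ]
}}

```text
t: 25.58
tool_pos: [0.5405, 0.2229, 0.1498]
orientation: [2.011, 2.413, -0.001]
contact_force: [2.9, -8.2, -2.4]
grip_width: 0.157
grip_force: 83.1
```

>>> {"op": "play_rows", "data": {
  "series": [
    [[0.25,0,0,0,0,0,0],[0.25,0,0,0,0,0,0],[0.25,0,0,0,0,0,0],[0.25,0,0,0,0,0,0]]
  ]
}}

```text
t: 26.08
tool_pos: [0.5405, 0.2229, 0.1498]
orientation: [2.011, 2.413, -0.002]
contact_force: [2.9, -9.4, -1.8]
grip_width: 0.156
grip_force: 83.1
```

>>> {"op": "play_rows", "data": {
  "series": [
    [[0.1,0,0,0,0,0,0],[0.1,0,0,0,0,0,0],[-1,0,0,0,0,0,0],[-2,0,1,0,0,0,0],[-2.5,0,3,0,-0.04,0,0],[-2.5,0,5.5,0,-0.08,0,0],[-2.5,0,8,0,-0.12,0,0],[-2.5,0,8,0,-0.12,0,0],[-2.5,0,8,0,-0.12,0,0]]
  ]
}}

```text
t: 27.2
tool_pos: [0.5402, 0.2217, 0.1417]
orientation: [1.952, 2.343, -0.117]
contact_force: [0.0, -2.2, -1.8]
grip_width: 0.154
grip_force: 83.2
```

```bash
python3 -c "
from h import *
st()"
```

```text
t 27.2 legnear in hook x,y 75.2 -4.6 z 0.1417 F chest -0.4 -2.2 -1.8 yaw -0.0005333096310868868 tilt [-0.1175 -0.0014]
```

>>> {"op": "play_rows", "data": {
  "series": [
    [[-1,0,0,0,0,0,0],[-1,0,0,0,0,0,25],[-1,0,0,0,0,0,45],[-1,0,0,0,0,0,45],[-1,0,0,0,0,0,45],[-1,0,-20,0,0,0,45],[-1,0,-60,0,0,0,45],[-1,0,-120,0,0,0,45],[-1,0,-120,0,0,0,45]]
  ],
  "force": 20
}}

```text
t: 28.32
tool_pos: [0.5393, 0.2354, 0.2658]
orientation: [1.948, 2.338, -0.105]
contact_force: [-0.3, 0.5, -0.8]
grip_width: 0.527
grip_force: 0.0
```

>>> {"op": "play_rows", "data": {
  "series": [
    [[0,-150,0,0,0,0,45],[0,-150,0,0,0,0,45],[0,-150,0,0,0,0,45],[0,-150,0,0,0,0,45],[0,-150,0,0,0,0,45]]
  ]
}}

```text
t: 28.95
tool_pos: [0.3914, 0.2075, 0.2608]
orientation: [1.951, 2.342, -0.118]
contact_force: [0.1, -0.4, 0.1]
grip_width: 0.525
grip_force: 0.0
```

```bash
python3 - <<'E'
from h import *
s=robot.sense(); print(s["t"],s["tool_pos"],s["contact_force"],s["grip_width"])
# expected hook bight: leg at stop ~ eye rotated; compare with detections
for c in("top","side"):
    im=optics.read_camera(c); cv2.imwrite(f"pics/{c}6.png",im[...,::-1])
    for n in("snap_hook","hook_bight","eye"):
        print(c,n,[(np.round(d["position"]).tolist(),round(d["p"],2),onz(c,d["position"],.148).round(3).tolist()) for d in spotter.spot_in(c,n)][:4])
e=se2(P,(-.08,0,0))[0]; print("eye",e,"old tcp",se2(P,(-.09,.06,.148)),pix("top",se2(P,(-.09,.06,.148))[0]))
E
```

```text
28.95 [0.39143218 0.20751445 0.26084852] [ 0.14139059 -0.40555474  0.12107985] 0.5249130333108936
top snap_hook [([265.0, 310.0], 0.96, [0.305, -0.179, 0.148]), ([217.0, 393.0], 0.85, [0.425, -0.389, 0.148]), ([176.0, 310.0], 0.54, [0.532, -0.18, 0.148]), ([178.0, 163.0], 0.52, [0.53, 0.198, 0.148])]
top hook_bight [([174.0, 164.0], 0.78, [0.54, 0.196, 0.148]), ([183.0, 307.0], 0.7, [0.515, -0.172, 0.148]), ([267.0, 310.0], 0.68, [0.301, -0.178, 0.148]), ([298.0, 366.0], 0.66, [0.224, -0.315, 0.148])]
top eye [([162.0, 178.0], 0.49, [0.572, 0.161, 0.148])]
side snap_hook [([275.0, 153.0], 0.94, [0.543, 0.225, 0.148]), ([157.0, 374.0], 0.67, [0.369, -0.322, 0.148]), ([254.0, 338.0], 0.59, [0.283, -0.041, 0.148])]
side hook_bight [([255.0, 340.0], 0.6, [0.277, -0.041, 0.148]), ([277.0, 156.0], 0.57, [0.535, 0.225, 0.148]), ([155.0, 373.0], 0.48, [0.376, -0.326, 0.148])]
side eye []
eye [0.56656615 0.15214462 0.        ] old tcp [[0.54586234 0.20934036 0.148     ]] [171.59140601 159.06584411]
```

>>> {"op": "play_rows", "data": {
  "series": [
    [[0,0,0,0,0,0,45],[0,0,0,0,0,0,45],[0,0,0,0,0,0,45],[0,0,0,0,0,0,45]]
  ]
}}

```text
t: 29.85
tool_pos: [0.3906, 0.2075, 0.2612]
orientation: [1.951, 2.342, -0.117]
contact_force: [0.2, -0.1, -1.0]
grip_width: 0.526
grip_force: 0.0
```

```bash
python3 - <<'E'
from h import *
for c,(a,b,l,r) in dict(top=(150,200,140,200),side=(225,300,110,200)).items():
    n=optics.read_camera(c)[a:b,l:r,::-1].astype(int); o=cv2.imread(f"pics/{c}6.png")[a:b,l:r].astype(int); print(c,np.abs(n-o).mean(),np.abs(cv2.blur((n-o).astype(np.float32),(3,3))).max())
print(ticket.sign_off())
E
```

```text
top 0.6725555555555556 1.6666666
side 2.957333333333333 18.666666
the job is handed in; nothing more can be done
None
```

I handed the job in at about 30 s with the hasp flat, the hook clipped on the near leg and released. The tug held at 9.8 N with the eye at its stop. I inferred the gate's closing from the forces and the tug. My 10 picture views were used up, so I checked the final pose only with the spotter and image differences (top steady, side changed a little), and sign-off gave no verdict.

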